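# Brake the book trolley, shove the crate home, free the trolley

### The arm

A 7-joint arm with a two-finger parallel gripper is mounted at the origin on the work surface. World frame = base frame: x ahead of the robot, y to its left, z up, the work surface at z = 0. Lengths are in m, angles in rad, forces in N, time in s.
With the tool pointing down it reaches from about 0.4 to 0.85 m from the base axis. Payload 4.5 kg.
Tool frame: the origin (TCP) lies midway between the tips of the shut fingers; the grasp point (between the pads) lies 19 mm behind it; z points along the fingers, y is the line along which they close (so a half turn about z gives the same grasp; the last joint's range is limited). The gripper opens to 85 mm and grips with 20 to 120 N. Pads are 22 mm wide; open, the fingers measure 114 mm over their backs; the gripper's body (76 mm by 85 mm) begins 54 mm behind the grasp point. The pads swing forward as they close: fully open they stand 13 mm farther back than shut.
Start: joints at [-1.121, 0.689, -0.195, 1.565, 0.157, 0.902, -0.215], TCP at [0.252, 0.572, 0.231] pointing down, gripper open.
Joint ranges: [-3.01, 3.01], [-0.46, 2.08], [-1.47, 1.51], [0.13, 2.56], [-1, 4.14], [0.04, 2.09], [-2.66, 2.66]. Speed limits (rad/s): [2.57, 2.57, 3.14, 3.14, 3.14, 3.14, 3.14].

### API

Orientations are given as a 3x3 rotation matrix whose columns are the frame's x, y, z axes.
In Python, from plant import readout, cams, ctrl gives the robot as it stands.
- The arm moves only by the tool jog_arm, never from a script. Its argument "plan" is text: rows parted by semicolons, each of 7 numbers parted by spaces: the turn, a rotation vector about the tool's x, y, z in fractions of the full range, 1 being 180 degrees, then the shift along the tool's x, y, z in fractions of the full range, 1 being 1 m, then the closure, from -1 (fully open) to 1 (shut). In form: ax ay az x y z claw; .... A call has 1 to 10 rows; each row is the pose to reach, as a shift and turn from the pose commanded when the call began, along the tool's axes at that moment; what a row does not reach only later rows make up. A row lasts 1/12 s, in which the tool goes at most 41.7 mm and 7.16 degrees, less where a joint would pass 70% of its speed; a pose out of reach is approached as far as the arm can. A call with a gripper value outside its range is refused whole. The fingers move at their own pace and stop on an object; the grip force is fixed at half the most. Time passes only in rows, so rows that repeat a pose let the fingers close. It gives the time, the measured TCP pose, the force, the opening and the grip force at its end, in the units of the state.
- readout.sense(): the state, without advancing time (a new reading comes with each control period).
- cams.get_image(name): name is "side" or "top"; returns a dict with "pixels" (420x560x3 uint8, red, green, blue), "intrinsics" (3x3 intrinsics, pixels), "k1" (the pictures are not rectified: a ray, as slopes to the right and down, at radius r is drawn at 1 + k1 r^2 times it, then the intrinsics apply), "extrinsics" (4x4, takes a point from camera to world coordinates). Camera axes: x right, y down, z forward; pixel columns grow to the right and rows downward; lengths in m; the calibration is good to about 2 mm. A picture is of the moment at which its call begins. There is no depth.
- ctrl.sign_off(): hands the job in; it is judged then, once.
The state is a dict: "time_s": time; "q": joint angles; "qd": joint speeds; "joint_efforts": joint torques, N m; "ee_pos": TCP position; "tool_rot": TCP orientation; "ft_force": force on the tool from outside, world axes, zero at the start; "torque": the same for the moment, N m; "gripper_width": finger opening in m; "grip_force": force on a finger pad.
Only numpy, scipy, OpenCV 4.12 (cv2) and the standard library are available. Lean on these libraries where they do the work, as an engineer would, in place of code of your own. Each camera call takes 0.05 s, during which the arm holds its last target. There are 200 camera calls.

### The job

Press the trolley's brake pedal down until it locks. Then slide the crate of books along the deck until it sits square against both rubber buffers of the end board and press it against them with about 10 N; gently, so that nothing is bent and the trolley stays where it is. Then flick the pedal fully up again to free the brake, and leave the crate, the trolley and everything else where they are.

Things in the scene. Friction and masses are not known exactly. Their poses are not given: they have to be found in the camera images.
- trolley: Flat trolley on casters in bench rails: plywood deck 180 (x) x 300 (y) mm, top at z = 90 mm. Origin on the bench under the deck's centre. Rolls only along its own y; unbraked it gives way to about 2 N, braked it holds some 20 N. +y points to the end board, -x to the pedal side (the robot's).
- endboard: Board 180 wide, 14 thick, 75 mm tall on the deck's +y end, axes as the trolley's. Origin: middle of the lower edge of its inner (-y) face, at deck top. Two black rubber buffers (22 mm across, x = -40 and 40, 34 mm above deck) stand out from that face towards -y by 6 to 28 mm, both alike, amount not reported: where the crate stops must be felt. They do not yield.
- crate: Wooden crate of paperbacks on the deck, 120 (x) x 130 (y) mm, walls 58 mm, books to 61 mm tall; 0.6 to 0.95 kg, slides at some 2 to 10 N. Origin at the centre of its underside. It goes towards trolley +y until its +y wall meets both buffers; push behind its -y wall, where the space is free.
- pedal (a joint): Pedal angle, rad: 0 = up (brake free), grows as the toe is pressed down. Over-centre spring: below 0.18 it springs up; beyond, it goes down by itself until its shoe bites the strip along the rails, at 0.38 to 0.52 (varies), and stays locked; stiff past that. Pressing takes some 9 N at first, then less; lifting 7 to 13 N, then it flies up. Locked from 0.32, free below 0.08.
- pedal_hinge (a point): Hinge axis of the pedal (axis parallel to trolley y), at x = -89, y = -50, z = 62 mm in the trolley's frame. The orientation is the trolley's.
- pedal_toe (a point): Middle of the toe's top edge. Steel bar 22 mm wide (y), 6 thick, from the hinge 92 mm to trolley -x, end turned up: toe 22 wide, 9 thick, top 24 mm above the bar's centre line, 89.5 mm from the hinge. At joint 0 the bar is 0.25 rad above level; locked, its end is 36 to 50 mm above the bench. To lift, pinch the toe across its width from above, 35 N; press with shut fingers (40 N bends it).
- coffee_tin: Bystander: large tin, 100 mm across, 130 mm tall; origin at the centre of its base.
- drink_can: Bystander: drink can, 66 mm across, 120 mm tall; origin at the centre of its base.
- mug: Bystander: white mug, 80 mm across, 90 mm tall; origin at the centre of its base.
- sweet_tin: Bystander: flat tin, 104 x 74 x 48 mm; origin at the centre of its base.
- brush: Bystander: hand brush lying on the bench, along its x; origin at the middle of its underside.

How it is judged:
On the way, in this order (a step that is already met when the one before it is completed fails the run):
1. the brake pedal is pressed down past its tipping point and locked (value of joint pedal above 0.32 rad), for 0.3 s.
2. with the brake locked, the crate is pressed against the buffers with more than 5 N (contact force between crate and endboard above 5 N and angle between the y axis of crate and the y axis of trolley, either way round below 0.06 rad and value of joint pedal above 0.32 rad), for 0.2 s.
3. the pedal is flicked up and the brake is free (value of joint pedal below 0.08 rad), for 0.3 s.
At the end, for the whole second after the job is handed in: The pedal is up (below 0.08 rad); the crate lies at rest flat on the deck against the buffers (its origin at most 96 mm from the end board's inner face, 3 mm more than the longest buffer needs) and square to the trolley within 0.06 rad; the trolley is within 15 mm of where it stood (value of joint pedal below 0.08 rad and y of crate in the frame of endboard above -0.096 m and z of crate in the frame of endboard between -0.006 and 0.006 m and angle between the y axis of crate and the y axis of trolley, either way round below 0.06 rad and linear speed of crate below 0.01 m/s and distance of trolley from where it was at the start of the episode below 0.015 m); the robot touches nothing.
It fails at once if the trolley rolls more than 15 mm from where it stood (distance of trolley from where it was at the start of the episode above 0.015 m).
It fails at once if the crate is rammed against the end board with more than 20 N (contact force between crate and endboard above 20 N).
It fails at once if before the crate is home, the fingers bear on the trolley or its pedal with more than 40 N (contact force between the fingers and trolley above 40 N and y of crate in the frame of endboard below -0.1 m).
It fails at once if the crate is tipped (angle between crate's own z axis and vertical above 0.15 rad).
It fails at once if a bystander is pushed more than 30 mm or knocked over (distance of any of coffee_tin, drink_can, mug, sweet_tin, brush from where it was at the start of the episode above 0.03 m or angle between any of coffee_tin, drink_can, mug, sweet_tin, brush's own z axis and vertical above 0.3 rad).
It also fails if it takes over 70 s, if anything falls off the work surface, if the arm or the gripper's body presses on something with over 40 N, if the wrist force passes 120 N, or if a joint passes its speed limit or range.

## Working session

There is one attempt and no reset: what is moved stays moved. The work goes in short steps, Python scripts to look and compute and a tool call to move; the robot and the scene stay as the last step left them, time stands still between calls to the robot, and variables do not carry over. Pictures are saved under pics/ and viewed, at most 10 in all, crops included, and the job is handed in when it is done.

Besides the shell and the picture viewer there is one more tool, called after "Emit:" by a JSON object that holds its "op" and its "data". jog_arm: Moves the arm, as the interface text tells. Its arguments: {"type":"object","properties":{"plan":{"type":"string"}},"required":["plan"]}

```bash
mkdir -p pics; ls
python3 - <<'E'
from plant import readout,cams
import cv2,numpy as np
s=readout.sense()
print({k:np.round(v,3).tolist() for k,v in s.items()})
for n in("side","top"):
    d=cams.get_image(n); cv2.imwrite(f"pics/{n}0.png",d["pixels"][:,:,::-1]); np.savez(f"pics/{n}0.npz",**d)
    print(n,d["intrinsics"],d["k1"],d["extrinsics"])
E
```

```text
pics
{'time_s': 0.0, 'q': [-1.121, 0.69, -0.195, 1.566, 0.157, 0.902, -0.215], 'qd': [0.0, -0.002, 0.001, -0.001, -0.001, -0.001, 0.001], 'joint_efforts': [0.001, -53.961, -1.266, -15.854, 0.009, 0.01, 0.0], 'ee_pos': [0.252, 0.571, 0.23], 'tool_rot': [[-0.915, 0.404, -0.001], [0.404, 0.915, -0.002], [-0.0, -0.002, -1.0]], 'ft_force': [-0.097, -0.085, 0.293], 'torque': [0.041, 0.024, -0.034], 'grip_force': 0.0, 'gripper_width': 0.085}
side [[384.21424562   0.         281.10712552]
 [  0.         384.21424562 208.76713124]
 [  0.           0.           1.        ]] -0.090306255158623 [[ 0.72583537 -0.48072282  0.49200466 -0.05994912]
 [-0.68769892 -0.49125182  0.53454827 -0.71715615]
 [-0.01527137 -0.72634511 -0.68716051  0.96931645]
 [ 0.          0.          0.          1.        ]]
top [[480.21992705   0.         283.78031014]
 [  0.         480.21992705 207.89183349]
 [  0.           0.           1.        ]] -0.09646805242611564 [[ 0.00792086 -0.99001684  0.14072636  0.35012476]
 [-0.99995237 -0.00864447 -0.00453138 -0.04662532]
 [ 0.00570265 -0.14068377 -0.99003816  1.59033485]
 [ 0.          0.          0.          1.        ]]
```

View pics/side0.png

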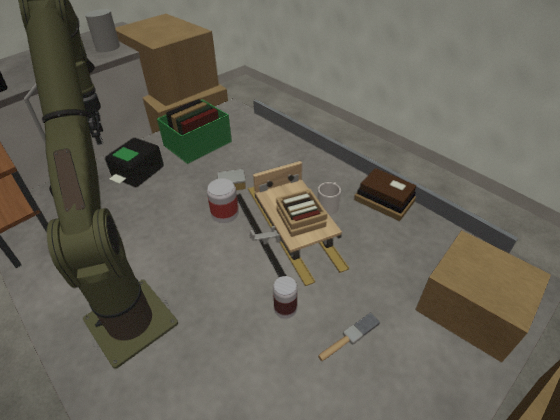

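View pics/top0.png

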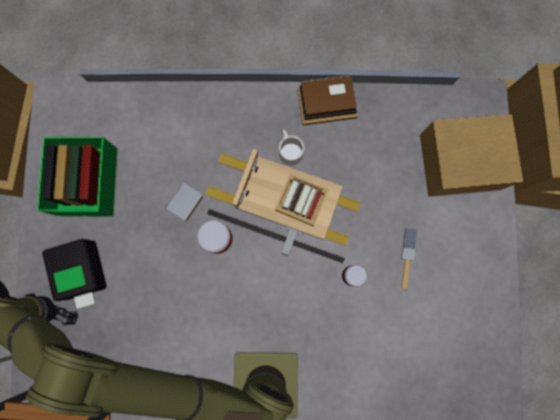

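The side view shows the trolley at about (295,210), its end board at (278,175) up-left, and the pedal toe at (255,237). In the top view the deck spans (235,205) to (340,195), the crate is at (301,198), the pedal runs (295,232) to (287,252), the coffee tin is at (214,237) and the can at (355,275). I'll zoom in.

Run:
```python
import cv2
a=cv2.imread("pics/top0.png")[135:275,205:365];cv2.imwrite("pics/topc.png",cv2.convertScaleAbs(cv2.resize(a,None,fx=4.2,fy=4.2,interpolation=2),alpha=1.5))
a=cv2.imread("pics/side0.png")[150:280,200:360];cv2.imwrite("pics/sidec.png",cv2.convertScaleAbs(cv2.resize(a,None,fx=4.6,fy=4.6,interpolation=2),alpha=1.5))
```

```text
(no output)
```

View pics/topc.png

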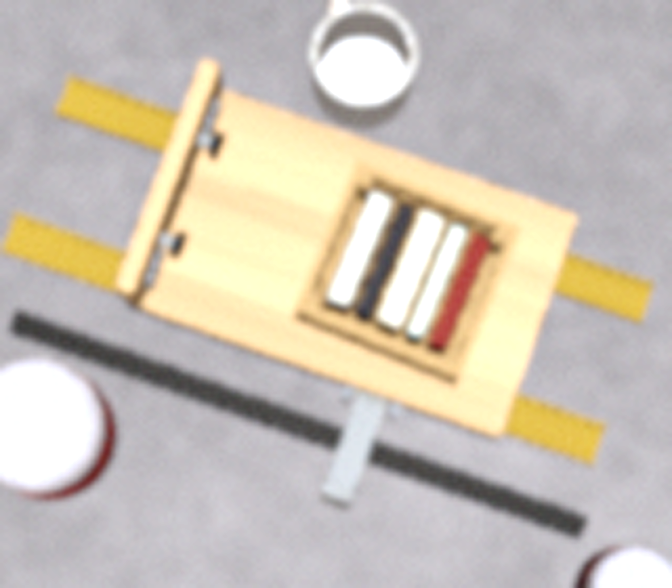

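View pics/sidec.png

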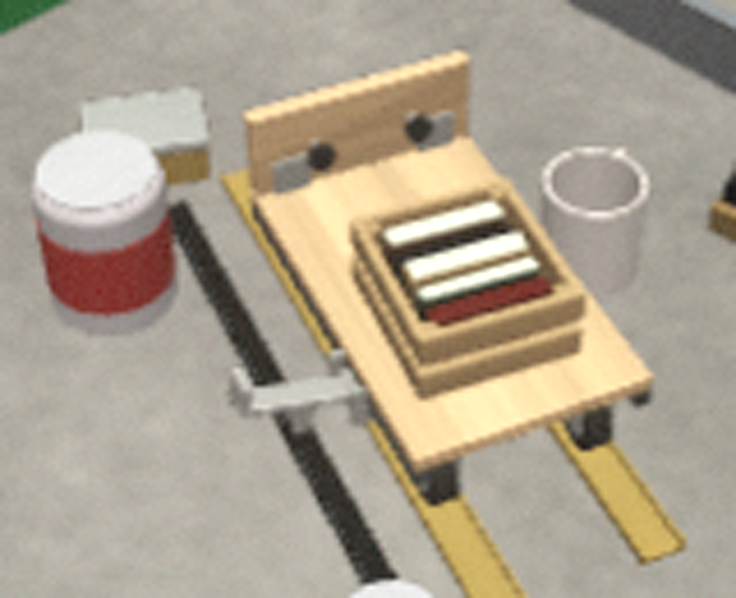

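The crops show clean corners. Top crop: deck −y corners (577,215) and (500,435), crate rim (365,163), (515,228), (455,380), (298,316), toe (338,495). Side crop: deck −y corners (650,380) and (415,465), crate rim (583,297), (418,358), (355,222), (507,188), toe (240,378). I'll triangulate these.

```bash
cat > h.py <<'E'
import numpy as np,cv2
def load(n,tag="0"):
    return np.load(f"pics/{n}{tag}.npz")
def ray(d,uv):
    K=d["intrinsics"];p=(np.array(uv,float)-K[:2,2])/K[0,0];rd=np.linalg.norm(p);r=rd
    for _ in range(20): r=rd/(1+d["k1"]*r*r)
    p=p*r/rd if rd>0 else p
    E=d["extrinsics"];v=E[:3,:3]@np.array([*p,1]);return E[:3,3],v/np.linalg.norm(v)
def plane(d,uv,z):
    o,v=ray(d,uv);return o+v*(z-o[2])/v[2]
def tri(d1,u1,d2,u2):
    A=np.zeros((3,3));b=np.zeros(3);L=[]
    for d,u in((d1,u1),(d2,u2)):
        o,v=ray(d,u);P=np.eye(3)-np.outer(v,v);A+=P;b+=P@o;L.append((o,P))
    x=np.linalg.solve(A,b);return x,max(np.linalg.norm(P@(x-o)) for o,P in L)
E
python3 - <<'E'
from h import *
T,S=load("top"),load("side")
t=lambda x,y:(x/4.2+205-.4,y/4.2+135-.4)
s=lambda x,y:(x/4.6+200-.4,y/4.6+150-.4)
np.set_printoptions(precision=4,suppress=True)
P=dict(deck_px=((577,215),(650,380)),deck_mx=((500,435),(415,465)),
 c_mypx=((515,228),(583,297)),c_mymx=((455,380),(418,358)),c_pymx=((298,316),(355,222)),c_pypx=((365,163),(507,188)),
 toe=((338,495),(240,378)),buf1=((213,147),(420,127)),buf2=((177,244),(322,155)))
for k,(a,b) in P.items():
    x,e=tri(T,t(*a),S,s(*b));print(k,x,round(e,4))
for k,z in(("deck_px",.09),("deck_mx",.09),("c_mypx",.148),("c_mymx",.148),("c_pymx",.148),("c_pypx",.148)):
    print(k,plane(T,t(*P[k][0]),z)[:2],plane(S,s(*P[k][1]),z)[:2])
print("board top",[plane(T,t(*a),.165)[:2] for a in((198,58),(119,288),(219,64),(136,296))])
print("tins",plane(T,t(38,428),.13),plane(T,(355,274.5),.12),plane(T,t(363,45),.09))
E
```

```text
deck_px [ 0.6364 -0.2383  0.0832] 0.0012
deck_mx [ 0.4685 -0.1793  0.0819] 0.001
c_mypx [ 0.617  -0.1867  0.1394] 0.0006
c_mymx [ 0.5055 -0.1429  0.129 ] 0.0
c_pymx [ 0.5512 -0.0299  0.1476] 0.0026
c_pypx [ 0.6628 -0.0755  0.1405] 0.0012
toe [ 0.4221 -0.0584  0.1073] 0.0003
buf1 [0.6803 0.0355 0.1225] 0.0018
buf2 [0.6054 0.0618 0.1231] 0.0001
deck_px [ 0.6361 -0.2382] [ 0.6299 -0.2413]
deck_mx [ 0.4687 -0.1791] [ 0.4629 -0.1836]
c_mypx [ 0.615  -0.1855] [ 0.6106 -0.1926]
c_mymx [ 0.5035 -0.1417] [ 0.4927 -0.1559]
c_pymx [ 0.549  -0.0283] [ 0.5532 -0.0316]
c_pypx [ 0.6622 -0.0761] [ 0.6552 -0.0807]
board top [array([0.7355, 0.0462]), array([0.5657, 0.0997]), array([0.7311, 0.0309]), array([0.56  , 0.0874])]
tins [0.4677 0.1599 0.13  ] [ 0.356 -0.272  0.12 ] [ 0.7672 -0.0752  0.09  ]
```

```bash
cat >> h.py <<'E'
PSI=np.radians(-19.1);C=np.array([.6015,-.0679])
R2=np.array([[np.cos(PSI),-np.sin(PSI)],[np.sin(PSI),np.cos(PSI)]])
def state():
    from plant import readout
    s=readout.sense();p=np.array(s["ee_pos"]);R=np.array(s["tool_rot"]);f=R2.T@s["ft_force"][:2]
    print("t %.2f trolleyframe %s force %s w %.4f grip %.1f"%(s["time_s"],np.round([*(R2.T@(p[:2]-C)),p[2]],4),np.round([*f,s["ft_force"][2]],2),s["gripper_width"],s["grip_force"]))
    return p,R
def go(x,y,z,ydir):
    """trolley-frame target; ydir = tool y's angle in the trolley frame, deg (90 = along trolley y)"""
    from scipy.spatial.transform import Rotation as Ro
    p,R=state();t=np.array([*(C+R2@[x,y]),z]);a=PSI+np.radians(ydir)
    Y=np.array([np.cos(a),np.sin(a),0]);Z=np.array([0,0,-1.]);G=np.c_[np.cross(Y,Z),Y,Z]
    print("turn",np.round(np.degrees(Ro.from_matrix(R.T@G).as_rotvec()),2),"shift",np.round(R.T@(t-p),4),"world",np.round(t,3))
E
python3 -c "
from h import *
go(-.175,-.05,.19,90)"
```

```text
t 0.10 trolleyframe [-0.5391  0.4896  0.2306] force [ 0.18 -0.66  0.06] w 0.0859 grip 0.0
turn [-0.1   0.   -4.72] shift [-0.4073 -0.5078  0.0415] world [ 0.42  -0.058  0.19 ]
```

The manual's scale: turns go in shares of 180 degrees. Converting my numbers, -4.7 degrees is -0.0261.

Emit:
{"op": "jog_arm", "data": {"plan": "0 0 0 -0.204 -0.254 0 1;0 0 0 -0.204 -0.254 0 1;0 0 0 -0.204 -0.254 0 1;0 0 0 -0.204 -0.254 0 1;0 0 -0.0261 -0.407 -0.508 0 1;0 0 -0.0261 -0.407 -0.508 0 1;0 0 -0.0261 -0.407 -0.508 0 1;0 0 -0.0261 -0.407 -0.508 0 1;0 0 -0.0261 -0.407 -0.508 0 1;0 0 -0.0261 -0.407 -0.508 0 1"}}

```text
time_s: 0.93
ee_pos: [0.3595, 0.1671, 0.2313]
tool_rot: [[-0.945, 0.327, -0.0], [0.327, 0.945, -0.0], [0.0, -0.0, -1.0]]
ft_force: [1.4, -2.0, -0.6]
gripper_width: -0.0002
grip_force: 0.0
```

```bash
python3 -c "
from h import *
go(-.175,-.05,.13,90)"
```

```text
t 0.93 trolleyframe [-0.3056  0.1429  0.2313] force [ 1.97 -1.41 -0.62] w -0.0002 grip 0.0
turn [-0.01 -0.    0.01] shift [-0.1306 -0.1929  0.1013] world [ 0.42  -0.058  0.13 ]
```

Emit:
{"op": "jog_arm", "data": {"plan": "0 0 0 -0.131 -0.193 0.03 1;0 0 0 -0.131 -0.193 0.03 1;0 0 0 -0.131 -0.193 0.03 1;0 0 0 -0.131 -0.193 0.03 1;0 0 0 -0.131 -0.193 0.03 1;0 0 0 -0.131 -0.193 0.03 1;0 0 0 -0.131 -0.193 0.1 1;0 0 0 -0.131 -0.193 0.1 1;0 0 0 -0.131 -0.193 0.1 1;0 0 0 -0.131 -0.193 0.1 1"}}

```text
time_s: 1.77
ee_pos: [0.4189, -0.056, 0.1306]
tool_rot: [[-0.945, 0.327, -0.004], [0.327, 0.945, -0.0], [0.004, -0.001, -1.0]]
ft_force: [-0.0, 0.2, 0.0]
gripper_width: 0.0002
grip_force: 0.0
```

Run:
```python
from h import *
from plant import cams
go(-.176,-.05,.080,90)
for n,(x,y) in(("side",(200,150)),("top",(205,165))):
    d=cams.get_image(n);np.savez(f"pics/{n}1.npz",**d)
    a=d["pixels"][y:y+110,x:x+140,::-1];A=cv2.convertScaleAbs(cv2.resize(a,None,fx=2.8,fy=2.8,interpolation=2),alpha=1.5)
    B=A if n=="side" else np.hstack([B,A])
cv2.imwrite("pics/v1.png",B)
```

```text
t 1.77 trolleyframe [-0.1764 -0.0485  0.1306] force [-0.09  0.21  0.02] w 0.0002 grip 0.0
turn [-0.08 -0.21  0.01] shift [-0.0006 -0.0014  0.0506] world [ 0.419 -0.058  0.08 ]
```

View pics/v1.png

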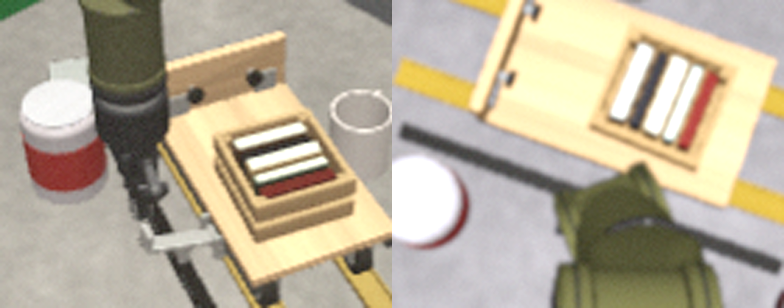

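The side half shows the closed fingertips at about (140,215), just above the toe at (148,235). I'll shift 4 mm inward and press in small steps.

Emit:
{"op": "jog_arm", "data": {"plan": "0 0 0 -0.004 -0.001 0.01 1;0 0 0 -0.004 -0.001 0.018 1;0 0 0 -0.004 -0.001 0.022 1;0 0 0 -0.004 -0.001 0.025 1;0 0 0 -0.004 -0.001 0.027 1;0 0 0 -0.004 -0.001 0.029 1;0 0 0 -0.004 -0.001 0.031 1"}}

```text
time_s: 2.45
ee_pos: [0.4218, -0.0576, 0.1007]
tool_rot: [[-0.945, 0.326, -0.003], [0.326, 0.945, 0.0], [0.003, -0.0, -1.0]]
ft_force: [-3.3, 2.4, 6.2]
gripper_width: 0.0001
grip_force: 2.7
```

Emit:
{"op": "jog_arm", "data": {"plan": "0 0 0 0 0 0.002 1;0 0 0 0.001 0 0.004 1;0 0 0 0.001 0 0.006 1;0 0 0 0.002 0 0.008 1;0 0 0 0.002 0 0.01 1;0 0 0 0.003 0 0.012 1;0 0 0 0.003 0 0.014 1;0 0 0 0.004 0 0.016 1;0 0 0 0.004 0 0.018 1;0 0 0 0.005 0 0.02 1"}}

```text
time_s: 3.28
ee_pos: [0.419, -0.0568, 0.08]
tool_rot: [[-0.945, 0.328, 0.0], [0.328, 0.945, 0.0], [-0.0, 0.0, -1.0]]
ft_force: [0.0, -0.0, -0.1]
gripper_width: -0.0
grip_force: 0.0
```

```bash
python3 -c "
from h import *
state()"
```

```text
t 3.28 trolleyframe [-0.1761 -0.0492  0.08  ] force [ 0.03 -0.04 -0.11] w -0.0000 grip 0.0
```

Emit:
{"op": "jog_arm", "data": {"plan": "0 0 0 0.002 0 0.003 1;0 0 0 0.003 0 0.006 1;0 0 0 0.003 0 0.008 1;0 0 0 0.003 0 0.008 1"}}

```text
time_s: 3.62
ee_pos: [0.4156, -0.0557, 0.0718]
tool_rot: [[-0.945, 0.327, -0.001], [0.327, 0.945, -0.0], [0.001, -0.0, -1.0]]
ft_force: [0.6, -0.4, -0.3]
gripper_width: 0.0
grip_force: 0.0
```

Emit:
{"op": "jog_arm", "data": {"plan": "0 0 0 0 0 0.002 1;0 0 0 0 0 0.004 1;0 0 0 0 0 0.004 1"}}

```text
time_s: 3.87
ee_pos: [0.4159, -0.0558, 0.068]
tool_rot: [[-0.945, 0.328, -0.0], [0.328, 0.945, 0.0], [0.0, 0.0, -1.0]]
ft_force: [-0.8, 0.4, -0.7]
gripper_width: -0.0001
grip_force: 0.0
```

Emit:
{"op": "jog_arm", "data": {"plan": "0 0 0 0 0 0.002 1;0 0 0 0 0 0.004 1;0 0 0 0 0 0.004 1"}}

```text
time_s: 4.12
ee_pos: [0.4161, -0.0558, 0.0641]
tool_rot: [[-0.945, 0.328, 0.0], [0.328, 0.945, 0.0], [-0.0, 0.0, -1.0]]
ft_force: [-0.0, 1.0, 0.4]
gripper_width: 0.0
grip_force: 0.7
```

Emit:
{"op": "jog_arm", "data": {"plan": "0 0 0 0 0 0.001 1;0 0 0 0 0 0.002 1;0 0 0 0 0 0.002 1"}}

```text
time_s: 4.37
ee_pos: [0.416, -0.0558, 0.0632]
tool_rot: [[-0.945, 0.327, 0.001], [0.327, 0.945, -0.0], [-0.001, 0.0, -1.0]]
ft_force: [-0.1, 0.6, 15.4]
gripper_width: -0.0002
grip_force: 7.9
```

Emit:
{"op": "jog_arm", "data": {"plan": "0 0 0 0 0 -0.04 1;0 0 0 0 0 -0.08 1;0 0 0 0 0 -0.12 1;0 0 0 0 0 -0.14 1;0 0 0 0 0 -0.14 1"}}

```text
time_s: 4.78
ee_pos: [0.4183, -0.056, 0.2061]
tool_rot: [[-0.945, 0.328, 0.008], [0.328, 0.945, -0.0], [-0.008, 0.002, -1.0]]
ft_force: [-0.2, -1.2, 0.4]
gripper_width: -0.0002
grip_force: 0.0
```

Run:
```python
from h import *
from plant import readout
print(np.round(readout.sense()["q"],2))
go(-.005,-.152,.19,0)
go(-.005,-.152,.19,180)
```

```text
[ 0.26  0.49 -0.36  2.18  0.35  0.51  0.88]
t 4.78 trolleyframe [-0.177  -0.0487  0.2061] force [ 0.22 -1.23  0.41] w -0.0002 grip 0.0
turn [ 0.47  0.25 89.93] shift [-0.172  -0.1031  0.0172] world [ 0.547 -0.21   0.19 ]
t 4.78 trolleyframe [-0.177  -0.0487  0.2061] force [ 0.22 -1.23  0.41] w -0.0002 grip 0.0
turn [ -0.25   0.47 -90.07] shift [-0.172  -0.1031  0.0172] world [ 0.547 -0.21   0.19 ]
```

Converted, -90 degrees is -0.5.

Emit:
{"op": "jog_arm", "data": {"plan": "0 0 -0.25 -0.08 -0.103 0.016 1;0 0 -0.25 -0.08 -0.103 0.016 1;0 0 -0.25 -0.08 -0.103 0.016 1;0 0 -0.25 -0.08 -0.103 0.016 -1;0 0 -0.5 -0.172 -0.103 0.016 -1;0 0 -0.5 -0.172 -0.103 0.016 -1;0 0 -0.5 -0.172 -0.103 0.016 -1;0 0 -0.5 -0.172 -0.103 0.016 -1;0 0 -0.5 -0.172 -0.103 0.016 -1;0 0 -0.5 -0.172 -0.103 0.016 -1"}}

```text
time_s: 5.62
ee_pos: [0.5442, -0.2095, 0.1849]
tool_rot: [[-0.604, -0.797, -0.002], [-0.797, 0.604, 0.0], [0.001, 0.002, -1.0]]
ft_force: [0.6, -0.4, 0.4]
gripper_width: 0.0832
grip_force: 0.0
```

Run:
```python
from h import *
go(-.005,-.152,.19,180)
```

```text
t 5.62 trolleyframe [-0.0078 -0.1526  0.1849] force [ 0.75 -0.2   0.41] w 0.0832 grip 0.0
turn [  0.11  -0.03 -18.06] shift [-0.0014 -0.0025 -0.0052] world [ 0.547 -0.21   0.19 ]
```

Converted, -18 degrees is -0.1.

Emit:
{"op": "jog_arm", "data": {"plan": "0 0 -0.1 -0.001 -0.002 0 -1;0 0 -0.1 -0.001 -0.002 0 -1;0 0 -0.1 -0.001 -0.002 0 -1;0 0 -0.1 -0.001 -0.002 0.03 -1;0 0 -0.1 -0.001 -0.002 0.05 -1;0 0 -0.1 -0.001 -0.002 0.06 -1;0 0 -0.1 -0.001 -0.002 0.06 -1"}}

```text
time_s: 6.2
ee_pos: [0.5447, -0.2098, 0.1233]
tool_rot: [[-0.334, -0.943, -0.006], [-0.943, 0.334, 0.001], [0.001, 0.006, -1.0]]
ft_force: [-0.0, -0.7, -0.2]
gripper_width: 0.0851
grip_force: 0.0
```

Run:
```python
from h import *
from plant import cams
go(-.005,-.152,.093,180)
for n,(x,y) in(("side",(220,160)),("top",(205,165))):
    d=cams.get_image(n);np.savez(f"pics/{n}2.npz",**d)
    a=d["pixels"][y:y+110,x:x+140,::-1];A=cv2.convertScaleAbs(cv2.resize(a,None,fx=2.8,fy=2.8,interpolation=2),alpha=1.5)
    B=A if n=="side" else np.hstack([B,A])
cv2.imwrite("pics/v2.png",B)
```

```text
t 6.20 trolleyframe [-0.0073 -0.1527  0.1233] force [ 0.23 -0.69 -0.21] w 0.0851 grip 0.0
turn [ 0.33 -0.05 -0.38] shift [-0.0007 -0.0025  0.0302] world [ 0.547 -0.21   0.093]
```

View pics/v2.png

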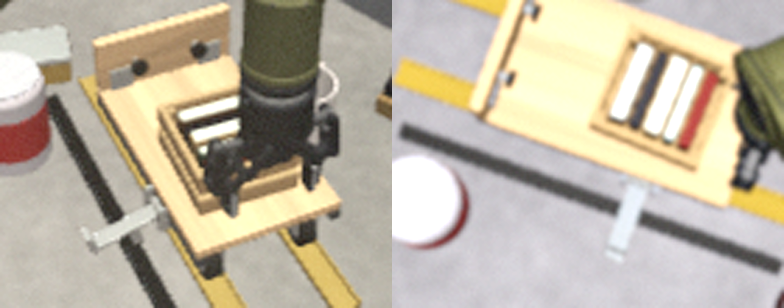

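The pedal is down, with its toe at about (90,240) in the side half. The open fingers stand clear behind the crate's −y wall, tips near (232,210) and (312,185). I'll lower and approach.

Converted, -0.4 degrees is -0.0022.

Emit:
{"op": "jog_arm", "data": {"plan": "0 0 -0.0022 0 -0.002 0.01 -1;0 0 -0.0022 0 -0.002 0.02 -1;0 0 -0.0022 0 -0.002 0.03 -1;0 0 -0.0022 0 -0.002 0.03 -1;0 0 -0.0022 -0.008 -0.002 0.03 -1;0 0 -0.0022 -0.016 -0.002 0.03 -1;0 0 -0.0022 -0.021 -0.002 0.03 -1;0 0 -0.0022 -0.021 -0.002 0.03 -1"}}

```text
time_s: 6.97
ee_pos: [0.5572, -0.1879, 0.0971]
tool_rot: [[-0.324, -0.946, 0.002], [-0.946, 0.324, 0.002], [-0.002, -0.002, -1.0]]
ft_force: [0.4, -0.4, -0.0]
gripper_width: 0.085
grip_force: 0.0
```

Run:
```python
from h import *
state()
```

```text
t 6.97 trolleyframe [-0.0026 -0.1279  0.0971] force [ 0.49 -0.23 -0.02] w 0.0850 grip 0.0
```

Emit:
{"op": "jog_arm", "data": {"plan": "0 0 0 -0.003 0 0.003 -1;0 0 0 -0.006 0 0.003 -1;0 0 0 -0.009 0 0.003 -1;0 0 0 -0.012 0 0.003 -1;0 0 0 -0.015 0 0.003 -1;0 0 0 -0.018 0 0.003 -1;0 0 0 -0.021 0 0.003 -1;0 0 0 -0.024 0 0.003 -1;0 0 0 -0.027 0 0.003 -1;0 0 0 -0.03 0 0.003 -1"}}

```text
time_s: 7.8
ee_pos: [0.5654, -0.1622, 0.0932]
tool_rot: [[-0.327, -0.945, -0.001], [-0.945, 0.327, -0.0], [0.0, 0.0, -1.0]]
ft_force: [-0.8, -2.8, -0.9]
gripper_width: 0.0858
grip_force: 0.0
```

Run:
```python
from h import *
state()
```

```text
t 7.80 trolleyframe [-0.0032 -0.1009  0.0932] force [ 0.16 -2.9  -0.91] w 0.0858 grip 0.0
```

Emit:
{"op": "jog_arm", "data": {"plan": "0 0 0 -0.003 0 0 -1;0 0 0 -0.006 0 0 -1;0 0 0 -0.009 0 0 -1;0 0 0 -0.012 0 0 -1;0 0 0 -0.015 0 0 -1;0 0 0 -0.018 0 0 -1;0 0 0 -0.021 0 0 -1;0 0 0 -0.024 0 0 -1;0 0 0 -0.027 0 0 -1;0 0 0 -0.03 0 0 -1"}}

```text
time_s: 8.63
ee_pos: [0.5755, -0.1337, 0.0933]
tool_rot: [[-0.327, -0.945, -0.0], [-0.945, 0.327, 0.0], [-0.0, 0.0, -1.0]]
ft_force: [-1.1, -3.0, -1.5]
gripper_width: 0.0856
grip_force: 0.0
```

Run:
```python
from h import *
state()
```

```text
t 8.63 trolleyframe [-0.003  -0.0707  0.0933] force [-0.04 -3.15 -1.52] w 0.0856 grip 0.0
```

Emit:
{"op": "jog_arm", "data": {"plan": "0 0 0 -0.003 0 0 -1;0 0 0 -0.006 0 0 -1;0 0 0 -0.009 0 0 -1;0 0 0 -0.012 0 0 -1;0 0 0 -0.015 0 0 -1;0 0 0 -0.018 0 0 -1;0 0 0 -0.02 0 0 -1;0 0 0 -0.022 0 0 -1;0 0 0 -0.023 0 0 -1"}}

```text
time_s: 9.38
ee_pos: [0.5831, -0.112, 0.0933]
tool_rot: [[-0.327, -0.945, 0.0], [-0.945, 0.327, 0.0], [-0.0, -0.0, -1.0]]
ft_force: [-0.6, -2.5, -0.7]
gripper_width: 0.0853
grip_force: 0.0
```

Run:
```python
from h import *
from plant import cams
state()
for n,(x,y) in(("side",(220,160)),("top",(205,145))):
    d=cams.get_image(n);np.savez(f"pics/{n}3.npz",**d)
    a=d["pixels"][y:y+110,x:x+140,::-1];A=cv2.convertScaleAbs(cv2.resize(a,None,fx=2.8,fy=2.8,interpolation=2),alpha=1.5)
    B=A if n=="side" else np.hstack([B,A])
cv2.imwrite("pics/v3.png",B)
```

```text
t 9.38 trolleyframe [-0.0029 -0.0477  0.0933] force [ 0.25 -2.53 -0.66] w 0.0853 grip 0.0
```

View pics/v3.png

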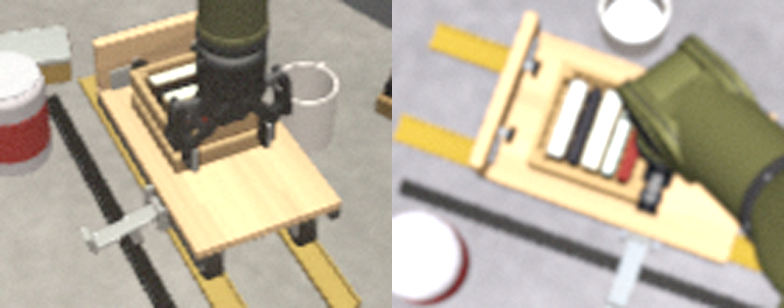

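The side half shows the trolley unmoved and the pedal still down. The crate is square, with its front edge at about (140,75) and a gap of some 20 mm to the buffers. I'll move on, slower.

Emit:
{"op": "jog_arm", "data": {"plan": "0 0 0 -0.002 0 0 -1;0 0 0 -0.004 0 0 -1;0 0 0 -0.006 0 0 -1;0 0 0 -0.008 0 0 -1;0 0 0 -0.01 0 0 -1;0 0 0 -0.012 0 0 -1;0 0 0 -0.013 0 0 -1;0 0 0 -0.014 0 0 -1"}}

```text
time_s: 10.15
ee_pos: [0.5876, -0.099, 0.0933]
tool_rot: [[-0.327, -0.945, -0.0], [-0.945, 0.327, -0.0], [0.0, -0.0, -1.0]]
ft_force: [-1.6, -5.8, 1.5]
gripper_width: 0.0851
grip_force: 0.0
```

Emit:
{"op": "jog_arm", "data": {"plan": "0 0 0 -0.001 0 0 -1;0 0 0 -0.002 0 0 -1;0 0 0 -0.003 0 0 -1;0 0 0 -0.004 0 0 -1"}}

```text
time_s: 10.48
ee_pos: [0.5889, -0.0954, 0.0933]
tool_rot: [[-0.327, -0.945, 0.0], [-0.945, 0.327, -0.0], [0.0, -0.0, -1.0]]
ft_force: [-1.3, -4.9, 1.1]
gripper_width: 0.0851
grip_force: 0.0
```

Emit:
{"op": "jog_arm", "data": {"plan": "0 0 0 -0.001 0 0 -1;0 0 0 -0.002 0 0 -1;0 0 0 -0.003 0 0 -1"}}

```text
time_s: 10.73
ee_pos: [0.5899, -0.0924, 0.0933]
tool_rot: [[-0.327, -0.945, 0.0], [-0.945, 0.327, -0.0], [0.0, -0.0, -1.0]]
ft_force: [-1.6, -3.9, 1.1]
gripper_width: 0.0854
grip_force: 0.0
```

Run:
```python
from h import *
from plant import cams
state()
for n,(x,y) in(("side",(225,155)),("top",(220,145))):
    d=cams.get_image(n);np.savez(f"pics/{n}4.npz",**d)
    a=d["pixels"][y:y+90,x:x+80,::-1];A=cv2.convertScaleAbs(cv2.resize(a,None,fx=4.8,fy=4.8,interpolation=2),alpha=1.5)
    B=A if n=="side" else np.hstack([B,A])
cv2.imwrite("pics/v4.png",B)
```

```text
t 10.73 trolleyframe [-0.0029 -0.027   0.0933] force [-0.25 -4.25  1.09] w 0.0854 grip 0.0
```

View pics/v4.png

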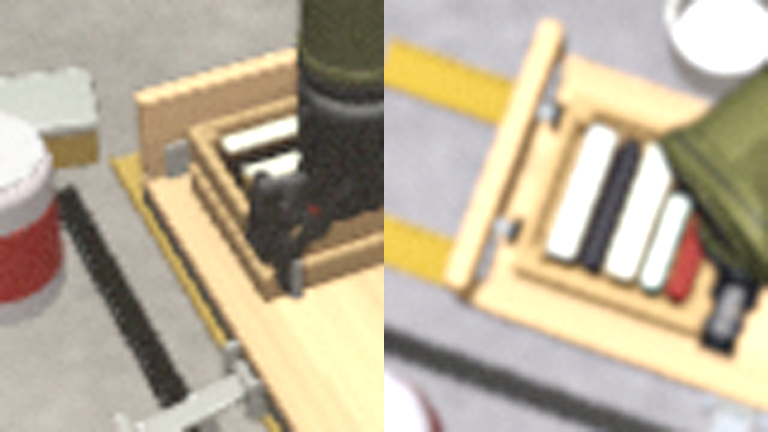

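```bash
cat >> h.py <<'E'
def shift(tag,box=(232,146,18,66)):
    x,y,w,h=box;g=[cv2.cvtColor(load("top",t)["pixels"],cv2.COLOR_RGB2GRAY)[y:y+h,x:x+w].astype(np.float32) for t in("0",tag)]
    print("board px shift",np.round(cv2.phaseCorrelate(g[0],g[1],cv2.createHanningWindow((w,h),cv2.CV_32F)),3))
E
python3 -c "
from h import *
shift('3');shift('4')"
```

```text
Traceback (most recent call last):
  File "h.py", line 31, in shift
    print("board px shift",np.round(cv2.phaseCorrelate(g[0],g[1],cv2.createHanningWindow((w,h),cv2.CV_32F)),3))
                           ~~~~~~~~^^^^^^^^^^^^^^^^^^^^^^^^^^^^^^^^^^^^^^^^^^^^^^^^^^^^^^^^^^^^^^^^^^^^^^^^^^^
ValueError: setting an array element with a sequence. The requested array has an inhomogeneous shape after 1 dimensions. The detected shape was (2,) + inhomogeneous part.
```

Emit:
{"op": "jog_arm", "data": {"plan": "0 0 0 -0.001 0 0 -1;0 0 0 -0.002 0 0 -1;0 0 0 -0.003 0 0 -1"}}

```text
time_s: 11.08
ee_pos: [0.5907, -0.0901, 0.0932]
tool_rot: [[-0.328, -0.945, -0.001], [-0.945, 0.328, -0.001], [0.001, 0.0, -1.0]]
ft_force: [-2.4, -6.8, 1.0]
gripper_width: 0.0855
grip_force: 0.0
```

```bash
sed -i 's/np.round(cv2.phaseCorrelate(\(.*\)),3))/cv2.phaseCorrelate(\1))/' h.py
python3 - <<'E'
from h import *
from plant import cams
state()
d=cams.get_image("top");np.savez("pics/top5.npz",**d)
for t in"345": shift(t)
E
```

```text
t 11.08 trolleyframe [-0.003  -0.0246  0.0932] force [-0.05 -7.16  1.04] w 0.0855 grip 0.0
board px shift ((-0.037517996190508995, -0.014327874147120667), 0.9019942504388315)
board px shift ((-0.14983757282959154, 0.21804557740103547), 0.8836187804922645)
board px shift ((-0.33533327455437245, 0.11284310642506057), 0.8888228675465525)
```

Emit:
{"op": "jog_arm", "data": {"plan": "0 0 0 -0.0005 0 0 -1;0 0 0 -0.001 0 0 -1;0 0 0 -0.001 0 0 -1"}}

```text
time_s: 11.38
ee_pos: [0.5906, -0.0902, 0.0931]
tool_rot: [[-0.328, -0.945, -0.001], [-0.945, 0.328, -0.002], [0.003, 0.0, -1.0]]
ft_force: [-2.9, -7.0, 2.0]
gripper_width: 0.0853
grip_force: 0.0
```

Emit:
{"op": "jog_arm", "data": {"plan": "0 0 0 -0.0005 0 0 -1;0 0 0 -0.001 0 0 -1;0 0 0 -0.001 0 0 -1"}}

```text
time_s: 11.63
ee_pos: [0.5905, -0.0902, 0.0931]
tool_rot: [[-0.329, -0.944, -0.002], [-0.944, 0.329, -0.004], [0.004, 0.001, -1.0]]
ft_force: [-3.2, -7.9, 3.0]
gripper_width: 0.0854
grip_force: 0.0
```

```bash
python3 -c "
from h import *
state()"
```

```text
t 11.63 trolleyframe [-0.0031 -0.0246  0.0931] force [-0.49 -8.5   2.96] w 0.0854 grip 0.0
```

Emit:
{"op": "jog_arm", "data": {"plan": "0 0 0 -0.001 0 0 -1;0 0 0 -0.002 0 0 -1;0 0 0 -0.003 0 0 -1;0 0 0 -0.003 0 0 -1"}}

```text
time_s: 11.97
ee_pos: [0.5903, -0.09, 0.0926]
tool_rot: [[-0.331, -0.944, -0.005], [-0.944, 0.331, -0.008], [0.009, 0.002, -1.0]]
ft_force: [-5.9, -12.0, 4.5]
gripper_width: 0.0856
grip_force: 0.0
```

Run:
```python
from h import *
from plant import cams
state()
d=cams.get_image("top");np.savez("pics/top6.npz",**d)
shift("6")
```

```text
t 11.97 trolleyframe [-0.0033 -0.0245  0.0926] force [ -1.6  -13.29   4.48] w 0.0856 grip 0.0
board px shift ((-0.2560686790660682, 0.1634678462446857), 0.8792781174918751)
```

Emit:
{"op": "jog_arm", "data": {"plan": "0 0 0 -0.0005 0 0 -1;0 0 0 -0.0005 0 0 -1;0 0 0 -0.0005 0 0 -1;0 0 0 -0.0005 0 0 -1"}}

```text
time_s: 12.35
ee_pos: [0.5903, -0.09, 0.0926]
tool_rot: [[-0.331, -0.944, -0.005], [-0.944, 0.331, -0.008], [0.01, 0.002, -1.0]]
ft_force: [-6.0, -13.1, 5.7]
gripper_width: 0.0853
grip_force: 0.0
```

Emit:
{"op": "jog_arm", "data": {"plan": "0 0 0 0.004 0 0 -1;0 0 0 0.008 0 0 -1;0 0 0 0.014 0 0 -1;0 0 0 0.025 0 0 -1;0 0 0 0.035 0 0 -1;0 0 0 0.035 0 -0.03 -1;0 0 0 0.035 0 -0.07 -1;0 0 0 0.035 0 -0.11 -1;0 0 0 0.035 0 -0.12 -1;0 0 0 0.035 0 -0.12 -1"}}

```text
time_s: 13.18
ee_pos: [0.5835, -0.1175, 0.2171]
tool_rot: [[-0.328, -0.945, 0.008], [-0.945, 0.328, 0.0], [-0.003, -0.007, -1.0]]
ft_force: [0.6, 0.6, 0.6]
gripper_width: 0.0853
grip_force: 0.0
```

Run:
```python
from h import *
from plant import cams
go(-.181,-.05,.19,90)
for n,(x,y) in(("side",(225,155)),("top",(220,145))):
    d=cams.get_image(n);np.savez(f"pics/{n}7.npz",**d)
shift("7")
```

```text
t 13.18 trolleyframe [-0.0008 -0.0528  0.2171] force [0.41 0.79 0.61] w 0.0853 grip 0.0
turn [-0.21  0.44 89.96] shift [-0.0026  0.1804  0.0258] world [ 0.414 -0.056  0.19 ]
board px shift ((-0.3584425459111227, 0.10489396042714105), 0.8711145400633047)
```

Converted, 90 degrees is 0.5.

Emit:
{"op": "jog_arm", "data": {"plan": "0 0 0.25 -0.002 0.09 0 -1;0 0 0.25 -0.002 0.09 0 -1;0 0 0.25 -0.002 0.09 0 -1;0 0 0.25 -0.002 0.09 0 -1;0 0 0.25 -0.002 0.09 0 -1;0 0 0.5 -0.003 0.18 0.02 -1;0 0 0.5 -0.003 0.18 0.02 -1;0 0 0.5 -0.003 0.18 0.02 -1;0 0 0.5 -0.003 0.18 0.02 -1;0 0 0.5 -0.003 0.18 0.02 -1"}}

```text
time_s: 14.12
ee_pos: [0.4093, -0.056, 0.1918]
tool_rot: [[-1.0, 0.018, -0.005], [0.018, 1.0, -0.0], [0.005, -0.0, -1.0]]
ft_force: [-0.0, -0.1, 0.7]
gripper_width: 0.0855
grip_force: 0.0
```

Run:
```python
from h import *
go(-.181,-.05,.13,90)
```

```text
t 14.12 trolleyframe [-0.1855 -0.0516  0.1918] force [ 0.   -0.08  0.74] w 0.0855 grip 0.0
turn [-0.06 -0.28 18.08] shift [-0.0051  0.0001  0.0618] world [ 0.414 -0.056  0.13 ]
```

Converted, 18.1 degrees is 0.1006.

Emit:
{"op": "jog_arm", "data": {"plan": "0 0 0.1006 -0.005 0 0.02 -1;0 0 0.1006 -0.005 0 0.04 -1;0 0 0.1006 -0.005 0 0.06 -1;0 0 0.1006 -0.005 0 0.08 -1;0 0 0.1006 -0.005 0 0.09 -1;0 0 0.1006 -0.005 0 0.09 -1"}}

```text
time_s: 14.62
ee_pos: [0.4144, -0.0559, 0.1005]
tool_rot: [[-0.947, 0.322, -0.007], [0.322, 0.947, -0.0], [0.007, -0.003, -1.0]]
ft_force: [-0.3, -0.4, 0.5]
gripper_width: 0.0853
grip_force: 0.0
```

Run:
```python
from h import *
from plant import cams
go(-.181,-.05,.038,90)
for n,(x,y) in(("side",(200,175)),("top",(220,145))):
    d=cams.get_image(n);np.savez(f"pics/{n}8.npz",**d)
    a=d["pixels"][y:y+90,x:x+80,::-1];A=cv2.convertScaleAbs(cv2.resize(a,None,fx=4.8,fy=4.8,interpolation=2),alpha=1.5)
    B=A if n=="side" else np.hstack([B,A])
cv2.imwrite("pics/v8.png",B)
```

```text
t 14.62 trolleyframe [-0.1807 -0.0499  0.1005] force [-0.17 -0.53  0.54] w 0.0853 grip 0.0
turn [-0.16 -0.39  0.32] shift [-0.0001  0.0001  0.0625] world [ 0.414 -0.056  0.038]
```

View pics/v8.png

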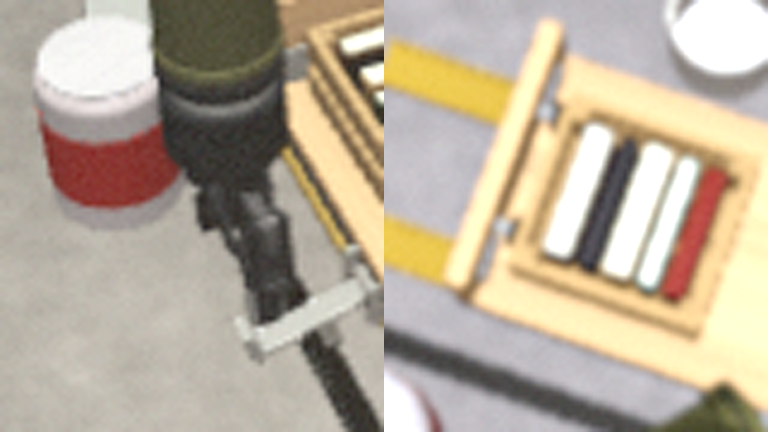

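Crate is square against the buffers, its front edge at about (570,110) beside buffer brackets at (550,112) in the top half. The pedal toe is at (250,335) in the side half. Now I'll check by projection where the fingers and toe should appear.

Run:
```python
from h import *
d=load("side","8");E=np.linalg.inv(d["extrinsics"])
def proj(x,y,z):
    p=E@[*(C+R2@[x,y]),z,1];s=p[:2]/p[2];s=s*(1+d["k1"]*s@s);u=d["intrinsics"][:2,:2]@s+d["intrinsics"][:2,2];return np.round((u-[200,175])*4.8)
for n,a in dict(near=(-.181,-.1,.113),far=(-.181,0,.113),toe0=(-.1817,-.05,.064),toenear=(-.1817,-.061,.064),toefar=(-.1817,-.039,.064),tcp=(-.181,-.05,.1005)).items():print(n,proj(*a))
```

```text
near [265. 324.]
far [209. 220.]
toe0 [241. 322.]
toenear [247. 334.]
toefar [235. 311.]
tcp [238. 284.]
```

Converted, 0.3 degrees is 0.0017.

Emit:
{"op": "jog_arm", "data": {"plan": "0 0 0.0017 0 0 0.015 -1;0 0 0.0017 0 0 0.03 -1;0 0 0.0017 0 0 0.045 -1;0 0 0.0017 0 0 0.055 -1;0 0 0.0017 0 0 0.062 -1;0 0 0.0017 0 0 0.062 -1"}}

```text
time_s: 15.22
ee_pos: [0.4186, -0.0569, 0.047]
tool_rot: [[-0.945, 0.328, -0.003], [0.328, 0.945, -0.001], [0.002, -0.002, -1.0]]
ft_force: [-0.3, 0.5, 1.0]
gripper_width: 0.0856
grip_force: 0.0
```

Emit:
{"op": "jog_arm", "data": {"plan": "0 0 0 0 0 0 -0.5;0 0 0 0 0 0 0;0 0 0 0 0 0 0.2;0 0 0 0 0 0 0.35;0 0 0 0 0 0 0.35"}}

```text
time_s: 15.63
ee_pos: [0.4184, -0.0567, 0.0473]
tool_rot: [[-0.945, 0.328, -0.003], [0.328, 0.945, -0.001], [0.002, -0.002, -1.0]]
ft_force: [0.1, 0.8, 0.3]
gripper_width: 0.028
grip_force: 0.0
```

Run:
```python
from h import *
state()
```

```text
t 15.63 trolleyframe [-0.1767 -0.0493  0.0473] force [-0.16  0.8   0.26] w 0.0280 grip 0.0
```

Run:
```python
from plant import readout
import numpy as np
print(np.round(readout.sense()["q"],3))
```

```text
[ 0.056  0.832 -0.052  2.297  1.174  0.043  0.084]
```

Converted, 12 degrees is 0.0667.

Emit:
{"op": "jog_arm", "data": {"plan": "0 0.0333 0 0.004 0 0 0;0 0.0667 0 0.008 0 0.003 0;0 0.0667 0 0.008 0 0.006 0;0 0.0667 0 0.008 0 0.009 0;0 0.0667 0 0.008 0 0.009 0"}}

```text
time_s: 16.05
ee_pos: [0.4118, -0.0549, 0.0372]
tool_rot: [[-0.922, 0.333, -0.197], [0.325, 0.943, 0.069], [0.209, -0.0, -0.978]]
ft_force: [-0.7, -0.6, -0.6]
gripper_width: 0.0428
grip_force: 0.0
```

Run:
```python
from h import *
from plant import readout
p,R=state();print(R.round(3)[:,2],np.round(readout.sense()["q"],3)[5]);g=p-.019*R[:,2];print("grasp",R2.T@(g[:2]-C),g[2])
```

```text
t 16.05 trolleyframe [-0.1835 -0.0497  0.0372] force [-0.42 -0.82 -0.64] w 0.0428 grip 0.0
[-0.197  0.069 -0.978] 0.555
grasp [-0.17954642 -0.04976146] 0.0557414297998497
```

Emit:
{"op": "jog_arm", "data": {"plan": "0 0 0 0 0 0 0.3;0 0 0 0 0 0 0.4;0 0 0 0 0 0 0.5;0 0 0 0 0 0 0.6;0 0 0 0 0 0 0.8;0 0 0 0 0 0 1"}}

```text
time_s: 16.55
ee_pos: [0.4096, -0.0542, 0.0382]
tool_rot: [[-0.924, 0.326, -0.202], [0.32, 0.945, 0.065], [0.212, -0.004, -0.977]]
ft_force: [-2.5, -1.8, 3.5]
gripper_width: 0.0206
grip_force: 58.8
```

Run:
```python
from h import *
state()
```

```text
t 16.55 trolleyframe [-0.1858 -0.0498  0.0382] force [-1.8  -2.49  3.51] w 0.0206 grip 58.8
```

Converted, 5 degrees is 0.0278.

Emit:
{"op": "jog_arm", "data": {"plan": "0 0 0 0 -0.001 -0.002 1;0 0.0056 0 0.001 -0.001 -0.006 1;0 0.0167 0 0.002 -0.001 -0.012 1;0 0.0278 0 0.003 -0.001 -0.018 1;0 0.0278 0 0.003 -0.001 -0.018 1"}}

```text
time_s: 16.97
ee_pos: [0.4083, -0.0547, 0.0557]
tool_rot: [[-0.9, 0.327, -0.287], [0.313, 0.945, 0.097], [0.303, -0.003, -0.953]]
ft_force: [-6.1, 2.7, -8.2]
gripper_width: 0.0204
grip_force: 61.0
```

Run:
```python
from h import *
state()
```

```text
t 16.97 trolleyframe [-0.1869 -0.0507  0.0557] force [-6.63  0.52 -8.21] w 0.0204 grip 61.0
```

Converted, 7 degrees is 0.0389.

Emit:
{"op": "jog_arm", "data": {"plan": "0 0.0111 0 0.002 0 -0.005 1;0 0.0222 0 0.002 0 -0.011 1;0 0.0278 0 0.002 0 -0.017 1;0 0.0389 0 0.002 0 -0.022 1;0 0.0389 0 0.001 0 -0.026 1;0 0.0389 0 0.001 0 -0.027 1"}}

```text
time_s: 17.47
ee_pos: [0.4152, -0.0572, 0.0827]
tool_rot: [[-0.859, 0.327, -0.393], [0.299, 0.945, 0.132], [0.415, -0.004, -0.91]]
ft_force: [-4.0, 0.1, 0.4]
gripper_width: 0.0208
grip_force: 61.8
```

Run:
```python
from h import *
from plant import cams
p,R=state();g=p-.019*R[:,2];print("grasp",R2.T@(g[:2]-C),g[2],R.T@[0,0,1])
d=cams.get_image("top");np.savez("pics/top9.npz",**d)
shift("8");shift("9")
```

```text
t 17.47 trolleyframe [-0.1796 -0.0508  0.0827] force [-3.83 -1.22  0.39] w 0.0208 grip 61.8
grasp [-0.17166589 -0.0507331 ] 0.10002330264180007 [ 0.41507862 -0.00376573 -0.90977775]
board px shift ((-0.34402138432307794, 0.045067737811471886), 0.890999487520736)
board px shift ((-0.0726854301988169, -0.0418106173075401), 0.9919274964450319)
```

Emit:
{"op": "jog_arm", "data": {"plan": "0 0 0 0 0 0 0.5;0 0 0 0 0 0 0.2;0 0 0 0 0 0 -0.2;0 0 0 0 0 0 -0.4;0 0 0 0 0 -0.01 -0.4;0 0 0 0 0 -0.03 -0.4;0 0 0 0 0 -0.06 -0.4;0 0 0 0 0 -0.09 -0.4;0 0 0 0 0 -0.1 -0.4;0 0 0 0 0 -0.1 -0.4"}}

```text
time_s: 18.35
ee_pos: [0.4597, -0.0705, 0.1758]
tool_rot: [[-0.864, 0.329, -0.381], [0.301, 0.944, 0.133], [0.403, -0.0, -0.915]]
ft_force: [0.1, -0.1, -0.5]
gripper_width: 0.0598
grip_force: 0.0
```

Run:
```python
from h import *
from plant import cams
state()
for n,(x,y) in(("side",(200,165)),("top",(220,145))):
    d=cams.get_image(n);np.savez(f"pics/{n}a.npz",**d)
    a=d["pixels"][y:y+110,x:x+110,::-1];A=cv2.convertScaleAbs(cv2.resize(a,None,fx=3.6,fy=3.6,interpolation=2),alpha=1.5)
    B=A if n=="side" else np.hstack([B,A])
cv2.imwrite("pics/va.png",B)
shift("a")
```

```text
t 18.35 trolleyframe [-0.1331 -0.0489  0.1758] force [ 0.18 -0.07 -0.46] w 0.0598 grip 0.0
board px shift ((-0.07999583822196321, 0.2403123962721807), 1.01669352621208)
```

View pics/va.png

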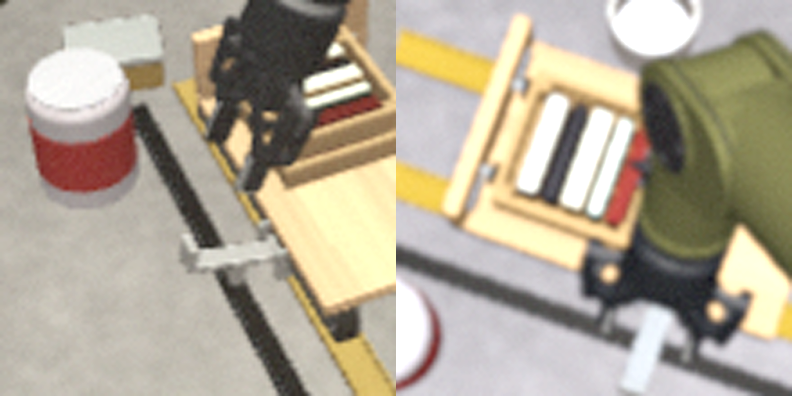

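The pedal is up, with its toe at (185,245) in the side half, level as at the start. The crate sits square at the buffers, the trolley has not moved, and the gripper is clear of everything.

```bash
python3 -c "
from plant import ctrl
print(ctrl.sign_off())"
```

```text
the job is handed in; nothing more can be done
None
```

The job is handed in, with no verdict returned: the brake was locked, the crate was pressed square on both buffers (13 N at the wrist, so roughly 8–10 N on the buffers), the pedal is up again, and the trolley moved about 1 mm at most by the camera.

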